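Lock the lacing reel on its axle with the R-clip

TASK

The reel on the bench stand has walked outwards along its axle and its sleeve covers the hole drilled across the axle. Push the reel fully home against the stand's upright, then take the large R-clip out of the wooden tool block and push its straight leg through the cross hole until the bow springs over the axle and sits snugly around it. Let go of the clip and leave the other things on the bench where they are.

Things in the scene. Friction and masses are not known exactly. Their poses are not given: they have to be found in the camera images.
- stand: Grey steel reel stand, fixed. Origin: centre of the underside of its base (120 x 190 x 10 mm, long along y). The axle is clamped and hand forces do not turn it. An upright (76 wide, 133 high, 10 mm thick) stands across y, inner face at y = +70 mm. From it a steel axle, 30 mm in diameter, runs towards -y at x = 0, 95 mm above the bench, ending free at y = -59 mm. Yaw -14 to 24 degrees.
- reel (a joint): How far the reel and its sleeve have walked out along the axle towards the stand's -y, in m: 0 = home against its stop, 0.030 = farthest out. It slides stiffly (about 3 N) and stays where it is left. Above about 0.010 the sleeve covers some of the cross hole.
- reel_face (a point): Point on the axle's line in the outer face of the reel's outer flange, moving with the reel; y along the axle, +y towards the upright. The wooden reel is wound with brown lace, 56 mm wide, flanges 90 mm in diameter, 6 mm thick; it turns freely. An aluminium sleeve, 42 mm in diameter, goes on 32 mm towards -y. With the reel home the hole lies 48 mm from this point.
- hole (a point): Middle of the cross hole, on the axle's line, 21 mm from its free end; axes as the stand's. The hole, 7 mm wide, goes right through the 30 mm axle, square to it, edges just deburred. It does not stand upright: its upper mouth leans towards the stand's -x by 23 to 45 degrees, however the axle was clamped: see or feel which. A sawn slot across the axle's end is in line with it.
- block: Wooden tool block, fixed, 170 x 76 x 50 mm, long side along x; origin: centre of its underside. Two equal slots in its top, 37 mm long along x, 7 mm wide, 40 mm deep, centred at x = -45 and +45 mm, y = 0. The clip stands in one of them, the bone folder in the other.
- clip: R-clip of bright 6 mm steel wire, 127 x 30 mm, about 85 g, standing in a slot, coil up. Origin: centre of the coil (ring 26 mm across, 12 mm thick along y), 124 mm above the bench at the start. z: along the straight leg, tip to coil; x: from leg to bow; y: square to its flat. The leg lies at x = -10 mm, its flat tip at z = -114 mm. At the start its x and y axes are those of the block.
- clip_seat (a point): Point on the straight leg's centre line level with the middle of the bow, at x = -10, z = -70 mm of the clip; axes as the clip's. When the clip is home this point lies at hole in the middle of the axle, the leg in line with the hole, and the clip's flat is square to the axle (clip y along the axle, bow on either side).
- leg_tip (a point): Flat cut end of the straight leg, at x = -10, z = -114 mm of the clip; axes as the clip's. The leg is well into the hole before the flared end of the bow meets the axle.
- bow (a joint): Angle by which the clip's bowed wire is sprung open, in rad: 0 relaxed, 6.5 N m/rad. Below the bow a lip pinches in, then the wire flares out and ends level with the leg's tip. As the lip rides over the axle the push rises to about 8 to 15 N (about 0.09 rad); then the bow snaps in and this falls below 0.04. Pushed farther, the neck above the bow meets the axle and stops it.
- folder: Bystander: white bone folder, a flat bar 28 x 6 x 116 mm standing in the block's other slot. Origin: centre of its lower end. Leave it.
- mallet: Bystander: mallet with a wooden handle and a blue head with white nylon faces, 215 mm long, lying beyond the block. Origin on the bench under it, handle along -x. Leave it.
- thread: Bystander: pink bobbin, 48 mm in diameter, 60 mm high, standing. Origin: centre of its underside. Leave it.
- jar: Bystander: amber jar with a steel lid, 60 mm in diameter, 75 mm high, standing. Origin: centre of its underside. Leave it.
Not all that is in view belongs to the job. Of the things like the clip, leave any that is red; of the rest the larger one is meant.

How it is judged:
By the outcome, as a careful person would: the job done as asked, in the order asked, and still so for the second after the job is handed in, with the robot touching nothing.
It also fails if it takes over 72 s, if anything falls off the work surface, if the arm or the gripper's body presses on something with over 40 N, if the wrist force passes 120 N, or if a joint passes its speed limit or range.

ROBOT

A 7-joint arm with a two-finger parallel gripper is mounted at the origin on the work surface. World frame = base frame: x ahead of the robot, y to its left, z up, the work surface at z = 0. Lengths are in m, angles in degrees, forces in N, time in s.
With the tool pointing down it reaches from about 0.425 to 0.875 m from the base axis. Payload 4.7 kg.
Tool frame: the origin (TCP) lies at the very end of the fingers, on their centre line; the grasp point (between the pads) lies env.hold_point_z behind it (env.hold_point_z is the distance from the TCP to the grasp point, in m); z points along the fingers, y is the line along which they close (so a half turn about z gives the same grasp; the last joint's range is limited). The gripper opens to 87 mm and grips with 3 to 60 N. Pads are 19 mm wide; open, the fingers measure 117 mm over their backs; the gripper's body (75 mm by 190 mm) begins 51 mm behind the grasp point.
Start: joints at [67.901, 18.392, -4.016, 83.108, 1.295, 78.541, -3.26], TCP at [0.253, -0.599, 0.223] pointing down, gripper open.
Joint ranges: [-163.93, 163.93], [-17.29, 119.83], [-79.2, 71.16], [3.27, 140.29], [-89.18, 269.18], [5.43, 117.66], [-154.24, 154.24]. Speed limits (degrees/s): [147.25, 147.25, 180, 180, 180, 180, 180].

INTERFACE

Orientations are given as [roll, pitch, yaw] about the fixed x, y, z axes, in that order (R = Rz(yaw) Ry(pitch) Rx(roll)).
In Python, from cell import env gives the robot as it stands.
- The arm moves only by the shell command python3 -m jog 'ROWS' [FORCE]. ROWS is JSON, a list of rows, each an object with "dp": the shift along the tool's x, y, z in cm, a list of three; "twist": the turn about the tool's z in degrees; "fingers": the opening, from 0 (shut) to 1 (fully open). A call has 1 to 8 rows; each row is the pose to reach, as a shift and turn from the pose commanded when the call began, along the tool's axes at that moment; what a row does not reach only later rows make up. A row lasts 1/8 s, in which the tool goes at most 62.5 mm and 10.7 degrees, less where a joint would pass 70% of its speed; a pose out of reach is approached as far as the arm can. A call with a gripper value outside its range is refused whole. The fingers move at their own pace and stop on an object; FORCE is the grip in N (left out, the last holds). Time passes only in rows, so rows that repeat a pose let the fingers close. It gives the time, the measured TCP pose, the force, the opening and the grip force at its end, in the units of the state.
- env.get_obs(): the state, without advancing time (a new reading comes with each control period).
- env.read_camera(name): name is "side" or "top" or "wrist"; returns a dict with "pixels" (420x560x3 uint8, blue, green, red), "depth" (420x560 float32, m along the optical axis (not along the pixel's ray), 0 where there is no reading), "fx", "fy", "cx", "cy" (pixels), "rvec" (rotation vector, rad) and "tvec" (3), from world to camera coordinates, as OpenCV has them. Camera axes: x right, y down, z forward; pixel columns grow to the right and rows downward; lengths in m; the calibration is good to about 2 mm. The wrist camera is an equidistant fisheye: a pixel r from the principal point sees the ray r / f radians off the axis. A picture is of the moment at which its call begins.
- env.sign_off(): hands the job in; it is judged then, once.
The state is a dict: "time_s": time; "qpos": joint angles; "joint_velocities": joint speeds; "effort": joint torques, N m; "tool_pos": TCP position; "tool_rot": TCP orientation; "force": force on the tool from outside, world axes, zero at the start; "wrist_torque": the same for the moment, N m; "grip_width": finger opening in m; "grasp_force": force on a finger pad.
Only numpy, scipy, OpenCV 4.12 (cv2) and the standard library are available. Lean on these libraries where they do the work, as an engineer would, in place of code of your own. Each camera call takes 0.05 s, during which the arm holds its last target. There are 200 camera calls.

## Working session

There is one attempt and no reset: what is moved stays moved. The work goes in short steps, Python scripts to look and compute and a shell command to move; the robot and the scene stay as the last step left them, time stands still between calls to the robot, and variables do not carry over. Pictures are saved under pics/ and viewed, at most 10 in all, crops included, and the job is handed in when it is done.

```bash
ls; mkdir -p pics; cat > h.py <<'E'
import numpy as np, cv2
from cell import env
from scipy.spatial.transform import Rotation as R
def cam(n):
    c=env.read_camera(n); c['R']=cv2.Rodrigues(np.array(c['rvec'],float))[0]; c['t']=np.array(c['tvec'],float).ravel(); return c
def pts(c):
    v,u=np.mgrid[0:420,0:560]; d=c['depth']
    P=np.stack([(u-c['cx'])/c['fx']*d,(v-c['cy'])/c['fy']*d,d],-1)
    W=(P-c['t'])@c['R']; W[d==0]=np.nan; return W
def proj(c,p):
    q=c['R']@np.array(p)+c['t']; return c['fx']*q[0]/q[2]+c['cx'],c['fy']*q[1]/q[2]+c['cy']
E
python3 - <<'E'
from h import *
for n in('side','top'):
    c=cam(n); np.savez(n+'0.npz',**{k:np.array(v) for k,v in c.items()})
    cv2.imwrite(f'pics/{n}0.png',cv2.resize(c['pixels'],(800,600),interpolation=cv2.INTER_CUBIC)); print(n,c['fx'],c['cx'],c['cy'],-c['R'].T@c['t'])
o=env.get_obs(); print(o['tool_pos'],o['tool_rot'],o['force'],o['time_s'],env.hold_point_z)
E
```

```text
pics
side 469.18043216901077 280.27335013997356 214.1314222696256 [-0.10137723 -0.59983955  0.83498245]
top 450.35727822741944 268.6030531410288 208.43658671462669 [0.4140498  0.00942333 1.16171016]
[ 0.25275406 -0.59830027  0.22160344] [-1.79902671e+02  6.03757806e-03  2.29071715e+01] [ 0.29640088  0.26012654 -0.13645005] 0.1 0.0187
```

View pics/side0.png

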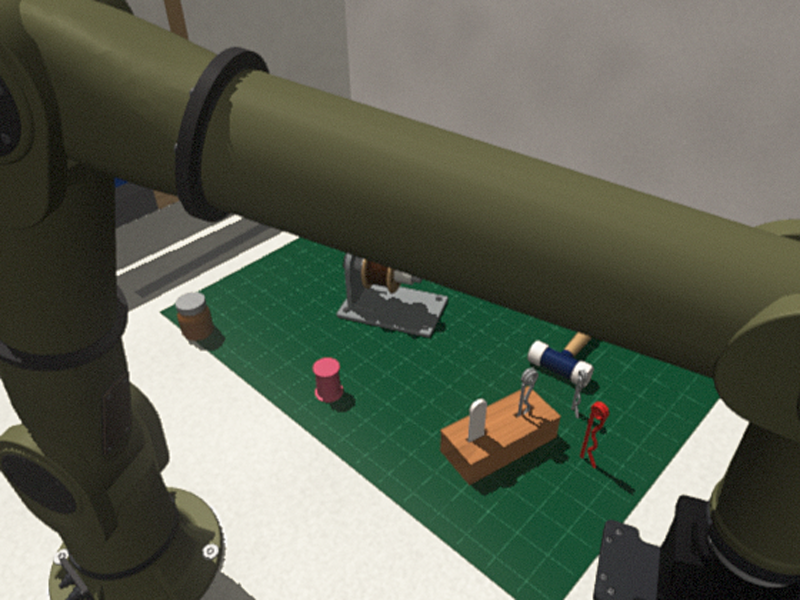

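View pics/top0.png

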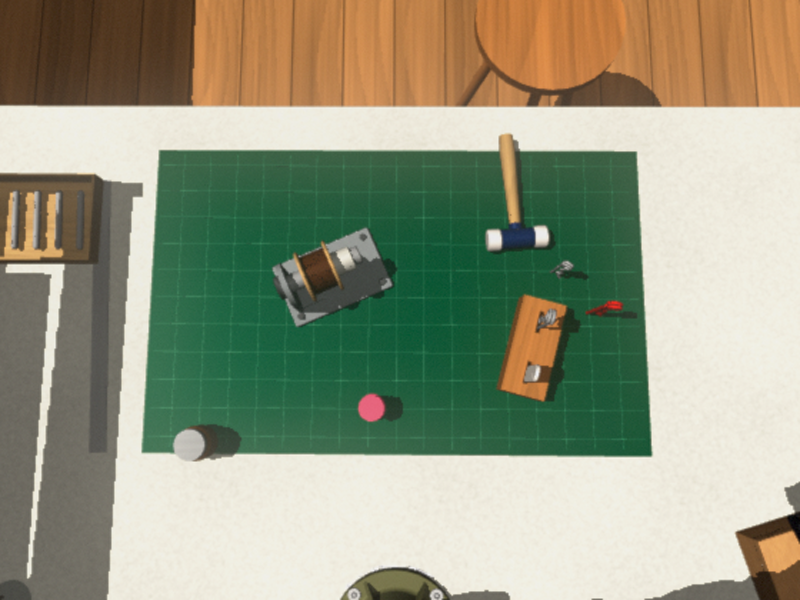

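Side view: the clip stands in the block at about (527,385), the folder at (477,415), a small grey clip at (577,395) and a red one at (597,420). In the top view these are at (548,318), (533,372), (562,268) and (605,308). The stand is at (333,277) with its upright to the left and the axle end to the right. My choice is the grey clip in the block, the larger of the two that aren't red.

```bash
cat > m.py <<'E'
from h import *
c=dict(np.load('top0.npz')); W=pts(c); im=c['pixels'];hsv=cv2.cvtColor(im,cv2.COLOR_BGR2HSV)
z=W[...,2]
def box(u0,v0,u1,v1):
    m=np.zeros(z.shape,bool); k=.7; m[int(v0*k):int(v1*k),int(u0*k):int(u1*k)]=1; return m
def rect(m,n):
    p=W[m][:,:2].astype(np.float32); (x,y),s,a=cv2.minAreaRect(p*1000); print(n,len(p),'ctr',x,y,'size',s,'ang',a,'z',np.nanmedian(W[m][:,2])); return
B=box(480,285,580,410)
rect(B&(abs(z-.05)<.006),'blocktop')
m=B&(z>.075)
for p,uv in zip(W[m],np.argwhere(m)): pass
rect(B&(z>.075)&box(480,285,580,345),'clip'); rect(B&(z>.075)&box(480,345,580,410),'folder')
rect(B&(z>.110)&box(480,285,580,345),'clipcoil')
S=box(260,215,400,335)
rect(S&(abs(z-.01)<.005),'base')
for lo,hi in((.12,.135),(.135,.145),(.09,.118)): rect(S&(z>lo)&(z<hi),f'{lo}')
# mat height check
print('mat z',np.nanmedian(z[box(400,350,480,430)]))
crop=im[185:300,330:450]; cv2.imwrite('pics/crop1.png',cv2.resize(np.hstack([crop,im[150:265,180:300]]),(800,384),interpolation=cv2.INTER_CUBIC))
E
python3 m.py
```

```text
blocktop 1923 ctr 487.3611755371094 -236.40292358398438 size (77.70632934570312, 170.2154083251953) ang 75.18152618408203 z 0.04918236608783986
clip 87 ctr 531.2806396484375 -247.5903778076172 size (12.090866088867188, 24.284181594848633) ang 70.1897964477539 z 0.13048274472667684
folder 79 ctr 441.9587097167969 -223.2875213623047 size (6.999890327453613, 26.918455123901367) ang 79.94583129882812 z 0.11258856191228192
clipcoil 71 ctr 531.3179321289062 -247.6038055419922 size (12.090866088867188, 24.204959869384766) ang 70.1897964477539 z 0.13281011973848925
base 1867 ctr 622.85595703125 123.21710205078125 size (219.7335662841797, 250.39959716796875) ang 0.3174379765987396 z 0.009299807463994817
0.12 548 ctr 607.9302368164062 136.72100830078125 size (71.9405517578125, 118.14755249023438) ang 23.57950782775879 z 0.12694895421865232
0.135 75 ctr 603.899658203125 146.36732482910156 size (39.52556228637695, 86.77890014648438) ang 23.507713317871094 z 0.13730011239739523
0.09 737 ctr 608.3843383789062 132.41586303710938 size (87.15460968017578, 150.66140747070312) ang 21.11139488220215 z 0.10934890062914551
mat z 0.00025601078025192837
```

View pics/crop1.png

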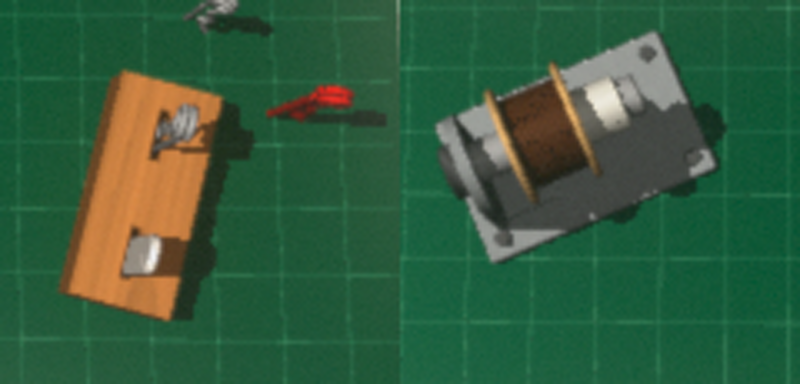

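The crop confirms it: the grey clip is in the block's upper slot (crop 180,130), the folder is in the lower slot, and the red clip and small grey clip are outside the block. The reel's outer flange, white sleeve and axle stub are visible on the right. Next I measure the stand and the clip orientation.

```bash
cat > m2.py <<'E'
from h import *
exec(open('m.py').read().split("B=box")[0])
S=box(260,215,400,335)
ng=~((hsv[...,0]>60)&(hsv[...,0]<95)&(hsv[...,1]>100))
m=S&(abs(z-.0095)<.004)&ng&(hsv[...,1]<110)
m=cv2.morphologyEx(m.astype(np.uint8),cv2.MORPH_OPEN,np.ones((3,3)))>0
rect(m,'base')
# axle line from reel/sleeve ridge: iterate in stand frame
for ps in (20,21,22,23,24):
    a=np.radians(ps);ex=np.array([np.cos(a),np.sin(a)]);ey=np.array([-ex[1],ex[0]])
    P=W[S&(z>.098)]; s=P[:,:2]@ey; t=P[:,:2]@ex
    print(ps,[ (round(lo,3),round(float((t[k].max()+t[k].min())/2)*1000,1),round(float(np.ptp(t[k]))*1000),round(float(P[k,2].max()),4)) for lo in np.arange(-.16,.06,.01)+0 for k in [(s>lo)&(s<lo+.01)] if k.sum()>2] if ps in(22,) else '')
a=np.radians(22)
# small clip and red clip heights
for n,b in(('small',(545,255,580,280)),('red',(580,295,630,320))):
    k=box(*b)&(z>.01); print(n,np.nanmean(W[k],0),z[k].max())
k=box(480,285,580,345)&(z>.06)
P=W[k]; o=np.array([.4873,-.2364]); a=np.radians(-15); ex=np.array([np.cos(a),np.sin(a)]);ey=np.array([-ex[1],ex[0]])
q=np.c_[(P[:,:2]-o)@ex,(P[:,:2]-o)@ey,P[:,2]]*1000
for lo in range(60,140,10):
    kk=(q[:,2]>=lo)&(q[:,2]<lo+10)
    if kk.any(): print(lo,kk.sum(),q[kk].min(0).round(),q[kk].max(0).round())
E
python3 m2.py
```

```text
base 1354 ctr 616.450439453125 117.51416015625 size (120.09339141845703, 189.3214111328125) ang 23.409276962280273 z 0.00944721581585347
20 
21 
22 [(np.float64(-0.16), 616.0, 40, 0.1201), (np.float64(-0.15), 615.7, 39, 0.1178), (np.float64(-0.14), 613.5, 83, 0.1455), (np.float64(-0.13), 616.0, 77, 0.1422), (np.float64(-0.12), 615.1, 68, 0.1325), (np.float64(-0.11), 615.2, 67, 0.1323), (np.float64(-0.1), 613.9, 66, 0.1329), (np.float64(-0.09), 612.6, 84, 0.1428), (np.float64(-0.08), 615.3, 85, 0.1424), (np.float64(-0.07), 613.9, 28, 0.1133), (np.float64(-0.06), 611.7, 69, 0.134), (np.float64(-0.05), 613.3, 73, 0.1358), (np.float64(-0.04), 611.8, 36, 0.1164)]
23 
24 
small [ 0.6230185  -0.28669812  0.06600904] 0.09771378777342371
red [ 0.55081901 -0.35145818  0.08960719] 0.12868133977682478
60 8 [33. -2. 61.] [53.  3. 70.]
70 5 [34.  1. 71.] [47.  3. 79.]
80 8 [34. -0. 80.] [48.  3. 90.]
90 5 [33. -0. 90.] [50.  3. 95.]
100 2 [ 34.   2. 105.] [ 36.   3. 106.]
110 9 [ 34.  -1. 110.] [ 56.   6. 120.]
120 15 [ 33.  -3. 121.] [ 58.   6. 130.]
130 47 [ 35.  -6. 130.] [ 56.   6. 138.]
```

```bash
cat >> h.py <<'E'
SY=23.4; a=np.radians(SY); EX=np.array([np.cos(a),np.sin(a)]); EY=np.array([-EX[1],EX[0]]); SC=np.array([.6165,.1175])
def stand(x,y,z): return np.r_[SC+x*EX+y*EY,z]     # stand frame -> world, m
def instand(p): d=np.array(p)[:2]-SC; return np.r_[d@EX,d@EY,p[2]]
def go(p,yaw=None):  # rows needed
    o=env.get_obs(); M=R.from_euler('xyz',o['tool_rot'],degrees=True).as_matrix()
    print('dp cm',(M.T@(np.array(p)-o['tool_pos'])*100).round(2),'twist',None if yaw is None else round(o['tool_rot'][2]-yaw,2))
E
python3 - <<'E'
from h import *
go(stand(0,-.11,.222),23.4)
E
python3 -m jog '[{"dp":[59.5,-41,0],"twist":-0.5,"fingers":0},{"dp":[59.5,-41,0],"twist":-0.5,"fingers":0},{"dp":[59.5,-41,0],"twist":-0.5,"fingers":0},{"dp":[59.5,-41,0],"twist":-0.5,"fingers":0},{"dp":[59.5,-41,0],"twist":-0.5,"fingers":0},{"dp":[59.5,-41,0],"twist":-0.5,"fingers":0},{"dp":[59.5,-41,0],"twist":-0.5,"fingers":0},{"dp":[59.5,-41,0],"twist":-0.5,"fingers":0}]' 10
python3 - <<'E'
from h import *
o=env.get_obs();print(instand(o['tool_pos']));go(stand(0,-.11,.222),23.4)
E
```

```text
dp cm [ 6.146e+01 -4.078e+01  2.000e-02] twist -0.49
time_s: 1.1
tool_pos: [0.5223, -0.1755, 0.2223]
tool_rot: [180.0, 0.0, 23.4]
force: [0.9, -0.3, 0.6]
grip_width: 0.0148
grasp_force: 0.0
[-0.20276061 -0.23147048  0.22233525]
dp cm [ 2.027e+01 -1.215e+01  2.000e-02] twist -0.01
```

```bash

python3 -m jog '[{"dp":[20.3,-12.1,0],"twist":0,"fingers":0},{"dp":[20.3,-12.1,0],"twist":0,"fingers":0},{"dp":[20.3,-12.1,0],"twist":0,"fingers":0},{"dp":[20.3,-12.1,0],"twist":0,"fingers":0},{"dp":[20.3,-12.1,7],"twist":0,"fingers":0},{"dp":[20.3,-12.1,7],"twist":0,"fingers":0},{"dp":[20.3,-12.1,7],"twist":0,"fingers":0}]'
python3 - <<'E'
from h import *
o=env.get_obs();print(instand(o['tool_pos']))
c=cam('wrist'); np.savez('w1.npz',**{k:np.array(v) for k,v in c.items()})
print(c['fx'],instand(-c['R'].T@c['t']),c['R'][2])
cv2.imwrite('pics/w1.png',cv2.resize(c['pixels'],(800,600),interpolation=cv2.INTER_CUBIC))
E
```

```text
time_s: 1.98
tool_pos: [0.6598, 0.0132, 0.1526]
tool_rot: [180.0, 0.1, 23.3]
force: [0.2, -0.5, 1.0]
grip_width: 0.0005
grasp_force: 0.0
[-0.00169874 -0.11286128  0.15262669]
325.19226210127806 [ 0.07491087 -0.11236749  0.31478509] [-0.25660086 -0.11000756 -0.9602366 ]
```

View pics/w1.png

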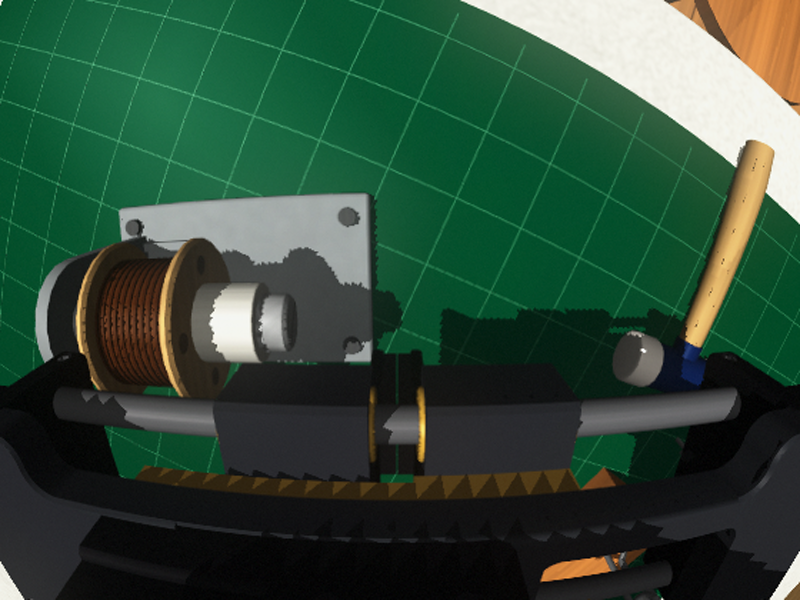

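The reel, white sleeve (about 240,320) and axle stub (about 285,320) are visible, but the axle's end face is too edge-on to read the slot. I'll push the reel first and look again from lower down.

```bash

python3 -m jog '[{"dp":[0.2,0,2.9],"twist":0,"fingers":0},{"dp":[0.2,-6,2.9],"twist":0,"fingers":0},{"dp":[0.2,-7,2.9],"twist":0,"fingers":0},{"dp":[0.2,-7.8,2.9],"twist":0,"fingers":0},{"dp":[0.2,-8.4,2.9],"twist":0,"fingers":0},{"dp":[0.2,-9,2.9],"twist":0,"fingers":0},{"dp":[0.2,-9.6,2.9],"twist":0,"fingers":0},{"dp":[0.2,-10,2.9],"twist":0,"fingers":0}]'
python3 - <<'E'
from h import *
o=env.get_obs();print(instand(o['tool_pos']), 'F along axle',o['force'][:2]@EY)
E
```

```text
time_s: 3.02
tool_pos: [0.6227, 0.1057, 0.1238]
tool_rot: [179.9, -0.0, 23.3]
force: [1.1, -2.6, 2.5]
grip_width: 0.0008
grasp_force: 1.6
[ 0.00102228 -0.01324671  0.12381871] F along axle -2.785958430794388
```

Contact is at about 3 N and the reel is sliding. I'll continue in small steps until it hits the stop.

```bash

python3 -m jog '[{"dp":[0,-0.4,0],"twist":0,"fingers":0},{"dp":[0,-0.7,0],"twist":0,"fingers":0},{"dp":[0,-0.9,0],"twist":0,"fingers":0},{"dp":[0,-1.0,0],"twist":0,"fingers":0}]'
python3 - <<'E'
from h import *
o=env.get_obs();print(instand(o['tool_pos']), 'F along axle',o['force'][:2]@EY)
E
```

```text
time_s: 3.52
tool_pos: [0.6181, 0.1164, 0.1236]
tool_rot: [180.0, -0.0, 23.4]
force: [0.2, -3.8, 3.0]
grip_width: 0.0003
grasp_force: 1.5
[ 0.00105167 -0.00168861  0.12357723] F along axle -3.551474379222549
```

```bash

python3 -m jog '[{"dp":[0,-0.2,0],"twist":0,"fingers":0},{"dp":[0,-0.4,0],"twist":0,"fingers":0},{"dp":[0,-0.5,0],"twist":0,"fingers":0},{"dp":[0,-0.5,0],"twist":0,"fingers":0}]'
python3 - <<'E'
from h import *
o=env.get_obs();print(instand(o['tool_pos']), 'F along axle',o['force'][:2]@EY)
E
```

```text
time_s: 4.03
tool_pos: [0.6173, 0.1182, 0.1236]
tool_rot: [179.8, -0.0, 23.3]
force: [2.7, -7.1, 1.0]
grip_width: 0.0003
grasp_force: 3.6
[0.00100084 0.00033081 0.12356424] F along axle -7.627596113138807
```

```bash

python3 -m jog '[{"dp":[0,-0.4,0],"twist":0,"fingers":0},{"dp":[0,-0.6,0],"twist":0,"fingers":0},{"dp":[0,-0.6,0],"twist":0,"fingers":0}]'
python3 - <<'E'
from h import *
o=env.get_obs();print(instand(o['tool_pos']), 'F along axle',o['force'][:2]@EY)
E
```

```text
time_s: 4.4
tool_pos: [0.6171, 0.1183, 0.1236]
tool_rot: [179.4, -0.1, 23.1]
force: [6.6, -13.6, 0.6]
grip_width: 0.0004
grasp_force: 7.7
[0.00090318 0.00047452 0.12363547] F along axle -15.122085892029498
```

The reel is home: it no longer moves and the force has risen to 15 N. I'll back off and look at the axle end from low down.

```bash

python3 -m jog '[{"dp":[0,4,-0.5],"twist":0,"fingers":0},{"dp":[0,10,-1],"twist":0,"fingers":0},{"dp":[-4,16,-1],"twist":0,"fingers":0},{"dp":[-7.6,20,2],"twist":0,"fingers":0},{"dp":[-7.6,20,6],"twist":0,"fingers":0},{"dp":[-7.6,20,6],"twist":0,"fingers":0},{"dp":[-7.6,20,6],"twist":0,"fingers":0}]'
python3 - <<'E'
from h import *
o=env.get_obs();print(instand(o['tool_pos']))
c=cam('wrist'); np.savez('w2.npz',**{k:np.array(v) for k,v in c.items()})
C=-c['R'].T@c['t'];print(instand(C))
q=c['R']@(stand(0,-.059,.095)-C); th=np.arctan2(np.hypot(q[0],q[1]),q[2]); r=c['fx']*th; e=q[:2]/np.hypot(*q[:2])
u,v=c['cx']+r*e[0],c['cy']+r*e[1]; print(u,v)
x0,y0=int(max(0,min(500,u-35))),int(max(0,v-30))
cv2.imwrite('pics/w2.png',cv2.resize(c['pixels'][y0:y0+60,x0:x0+80],(800,600),interpolation=cv2.INTER_CUBIC));print(x0,y0)
E
```

```text
time_s: 5.28
tool_pos: [0.6246, -0.0846, 0.0647]
tool_rot: [-179.9, -0.1, 23.6]
force: [0.5, 0.8, 1.4]
grip_width: 0.0002
grasp_force: 0.0
[-0.07283673 -0.1886468   0.0647429 ]
[ 0.00318424 -0.18807723  0.22712815]
24.136118096427793 145.51814661971866
0 115
```

View pics/w2.png

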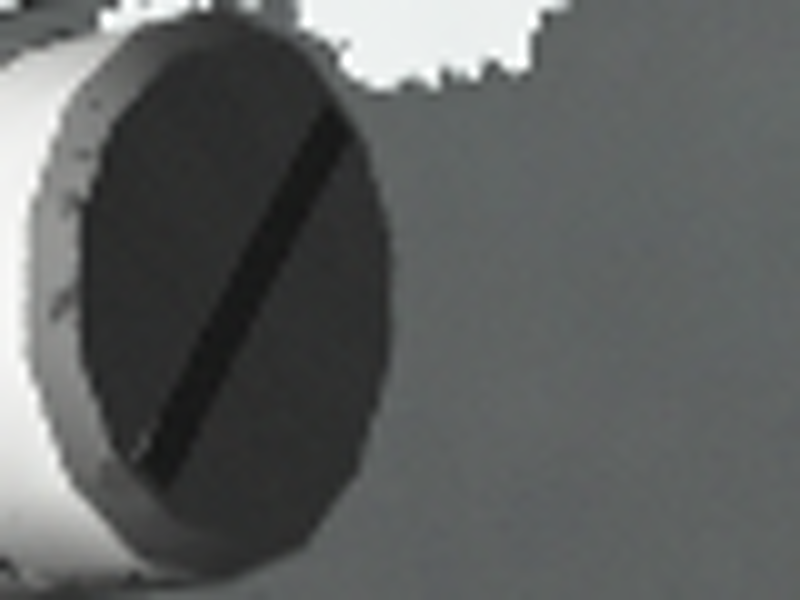

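The axle's end face shows clearly, about crop x 80–392 and y 20–580. The sawn slot runs from (338,115) to (160,475). I'll cast these points onto the end plane.

```bash
cat > sl.py <<'E'
from h import *
c=dict(np.load('w2.npz')); C=-c['R'].T@c['t']
def ray(u,v):
    d=np.array([u-c['cx'],v-c['cy']]); r=np.hypot(*d); th=r/c['fx']; q=np.r_[np.sin(th)*d/r,np.cos(th)]; return c['R'].T@q
def onend(cu,cv):
    w=ray(cu/10-.05*0,115+cv/10); n=np.r_[EY,0]; s=((stand(0,-.059,0)-C)@n)/(w@n); return instand(C+s*w)*1000
A,B=onend(338,115),onend(160,475); print(A,B,'lean deg to -x',np.degrees(np.arctan2(*( (A-B)[[0,2]]*(1 if A[2]>B[2] else -1)))))
k=np.array([onend(u,v) for u,v in((82,270),(392,270),(225,25),(235,578),(350,110),(330,520),(110,150),(120,455))]).round(1);print(k[:,[0,2]])
x,z_=k[:,0],k[:,2]; M=np.c_[2*x,2*z_,np.ones(8)]; s=np.linalg.lstsq(M,x*x+z_*z_,rcond=None)[0]; print('circle',s[:2],np.sqrt(s[2]+s[0]**2+s[1]**2))
E
python3 sl.py
```

```text
[  9.24021886 -59.          85.93146244] [ -7.62014532 -59.         102.57619137] lean deg to -x -45.368744514239225
[[  3.1 106.9]
 [  0.5  82.1]
 [ 14.5  94.9]
 [-13.7  97.7]
 [  9.4  84.9]
 [-12.1  89.4]
 [  8.7 104.3]
 [ -6.2 105.4]]
circle [ 0.20633003 94.45154327] 13.262713514068903
```

```bash
cat >> sl.py <<'E'
g=cv2.cvtColor(c['pixels'],cv2.COLOR_BGR2GRAY)[115:175,0:80]; G=cv2.resize(g,(800,600),interpolation=cv2.INTER_CUBIC)
print([int(G[y,x]) for x,y in((150,200),(300,400),(250,290),(60,270),(450,300))])
f=(G<70).astype(np.uint8); n,l,st,_=cv2.connectedComponentsWithStats(f); f=(l==l[400,300]).astype(np.uint8)
ct=max(cv2.findContours(f,0,cv2.CHAIN_APPROX_NONE)[0],key=cv2.contourArea)[::15,0]
K=np.array([onend(*p) for p in ct])[:,[0,2]].astype(np.float32); print('face ellipse',cv2.fitEllipse(K),'box',K.min(0),K.max(0))
s=((G<32)&(l==l[400,300])).astype(np.uint8); s=cv2.erode(s,np.ones((9,9))); n,l2,st,_=cv2.connectedComponentsWithStats(s); j=1+st[1:,4].argmax(); print(st[j])
Q=np.array([onend(x,y) for y,x in np.argwhere(l2==j)[::20]])[:,[0,2]].astype(np.float32); vx,vz,x0,z0=cv2.fitLine(Q,cv2.DIST_HUBER,0,.01,.01).ravel(); print('slot lean',np.degrees(np.arctan2(vx,vz)),x0,z0)
E
python3 sl.py
```

```text
[  9.24021886 -59.          85.93146244] [ -7.62014532 -59.         102.57619137] lean deg to -x -45.368744514239225
[[  3.1 106.9]
 [  0.5  82.1]
 [ 14.5  94.9]
 [-13.7  97.7]
 [  9.4  84.9]
 [-12.1  89.4]
 [  8.7 104.3]
 [ -6.2 105.4]]
circle [ 0.20633003 94.45154327] 13.262713514068903
[45, 45, 26, 149, 97]
face ellipse ((-0.2961801290512085, 96.2947998046875), (25.159486770629883, 33.61199951171875), 45.16463088989258) box [-13.719645  82.17683 ] [ 15.777399 115.14851 ]
[ 149  115  194  365 9488]
slot lean 135.61157 0.42517826 94.804665
```

```bash
cat > sd.py <<'E'
import io,contextlib
with contextlib.redirect_stdout(io.StringIO()): exec(open('sl.py').read())
D=c['depth']
P=[]
for v in range(115,175):
    for u in range(0,50):
        d=D[v,u]
        if d>0:
            w=ray(u,v); q=c['R']@w; P.append(np.r_[u,v,instand(C+w*d/q[2])*1000])
P=np.array(P)
# face points: near end plane
k=(abs(P[:,3]+59)<5)&(abs(P[:,2])<16)&(abs(P[:,4]-95)<17); F=P[k]
print(len(F),'y med',np.median(F[:,3]),'ext',np.percentile(F[:,2:],[1,99],axis=0))
m=F[:,2:].mean(0); n=np.linalg.svd(F[:,2:]-m)[2][2]; print('normal',n)
E
python3 sd.py
```

```text
1833 y med -58.78269874187057 ext [[-12.83849028 -60.56733549  83.73037258]
 [ 14.84203664 -54.39179735 110.20137388]]
normal [ 0.00112832 -0.99770044  0.06776842]
```

```bash
python3 - <<'E'
from h import *
go([.531,-.248,.20],-15)
E
```

```text
dp cm [-15.12  11.2  -13.5 ] twist 38.57
```

```bash

python3 -m jog '[{"dp":[0,0,-6],"twist":0,"fingers":0.5},{"dp":[-1,1,-12],"twist":10,"fingers":0.5},{"dp":[-6,4,-13.5],"twist":20,"fingers":0.5},{"dp":[-12,8,-13.5],"twist":30,"fingers":0.5},{"dp":[-15.1,11.2,-13.5],"twist":38.6,"fingers":0.5},{"dp":[-15.1,11.2,-13.5],"twist":38.6,"fingers":0.5},{"dp":[-15.1,11.2,-13.5],"twist":38.6,"fingers":0.5}]' 10
python3 - <<'E'
from h import *
go([.531,-.248,.105],-15)
c=cam('wrist')
cv2.imwrite('pics/w3.png',cv2.resize(c['pixels'],(800,600),interpolation=cv2.INTER_CUBIC))
E
```

```text
time_s: 6.2
tool_pos: [0.5311, -0.2483, 0.2003]
tool_rot: [-180.0, -0.2, -15.0]
force: [-0.1, 0.9, -0.3]
grip_width: 0.0432
grasp_force: 0.0
dp cm [-0.04 -0.02  9.53] twist -0.02
```

View pics/w3.png

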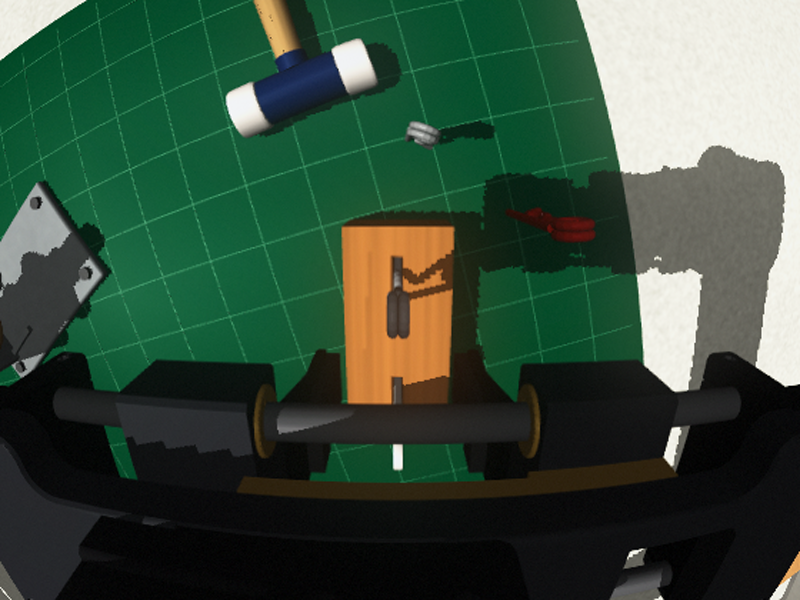

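The clip coil (398,315) is centred between the fingers. The shadow at (430,285) shows the straight leg on the near side and the bow on the far side, as I assumed. Next I descend, grip and lift.

```bash

python3 -m jog '[{"dp":[0,0,4],"twist":0,"fingers":0.5},{"dp":[0,0,7.5],"twist":0,"fingers":0.5},{"dp":[0,0,9.5],"twist":0,"fingers":0.5},{"dp":[0,0,9.5],"twist":0,"fingers":0.3},{"dp":[0,0,9.5],"twist":0,"fingers":0},{"dp":[0,0,9.5],"twist":0,"fingers":0},{"dp":[0,0,9.5],"twist":0,"fingers":0},{"dp":[0,0,9.5],"twist":0,"fingers":0}]' 20
python3 -m jog '[{"dp":[0,0,-1],"twist":0,"fingers":0},{"dp":[0,0,-4],"twist":0,"fingers":0},{"dp":[0,0,-8],"twist":0,"fingers":0},{"dp":[0,0,-14],"twist":0,"fingers":0},{"dp":[0,0,-14],"twist":0,"fingers":0}]' 20
python3 - <<'E'
from h import *
go(stand(.06,-.038,.222),23.4)
E
```

```text
time_s: 7.25
tool_pos: [0.5302, -0.2501, 0.1045]
tool_rot: [-180.0, -0.1, -15.2]
force: [0.5, 1.5, 2.7]
grip_width: 0.0118
grasp_force: 20.0
time_s: 7.88
tool_pos: [0.5322, -0.2514, 0.2498]
tool_rot: [179.9, -0.6, -15.2]
force: [1.2, 0.1, -1.3]
grip_width: 0.0117
grasp_force: 20.0
dp cm [  5.5  -38.59   2.75] twist -38.6
```

```bash

python3 - <<'E'
from h import *
go(stand(.045,-.038,.25),23.4)
E
```

```text
dp cm [  4.35 -37.65  -0.06] twist -38.6
```

```bash

python3 -m jog '[{"dp":[1,-6,0],"twist":-8,"fingers":0},{"dp":[2,-12,0],"twist":-16,"fingers":0},{"dp":[3,-18,0],"twist":-24,"fingers":0},{"dp":[4,-24,0],"twist":-32,"fingers":0},{"dp":[4.4,-30,0],"twist":-38.6,"fingers":0},{"dp":[4.4,-36,0],"twist":-38.6,"fingers":0},{"dp":[4.4,-37.6,0],"twist":-38.6,"fingers":0},{"dp":[4.4,-37.6,0],"twist":-38.6,"fingers":0}]' 20
python3 - <<'E'
from h import *
o=env.get_obs();print(instand(o['tool_pos'])); go(stand(.045,-.038,.176),23.4)
E
```

```text
time_s: 8.88
tool_pos: [0.6699, 0.1022, 0.2426]
tool_rot: [-180.0, 0.1, 23.5]
force: [-0.3, -0.8, -0.9]
grip_width: 0.0115
grasp_force: 20.0
[ 0.04292719 -0.03527013  0.24256691]
dp cm [0.22 0.28 6.66] twist 0.15
```

```bash

python3 -m jog '[{"dp":[0.2,-0.2,4],"twist":0,"fingers":0},{"dp":[0.2,0,6.7],"twist":0,"fingers":0},{"dp":[0.2,0.3,6.7],"twist":0,"fingers":0}]' 20
python3 -m jog '[{"dp":[-1.7,0,0],"twist":0,"fingers":0},{"dp":[-2.6,0,-0.2],"twist":0,"fingers":0},{"dp":[-3.5,0,-0.3],"twist":0,"fingers":0},{"dp":[-4.4,0,-0.4],"twist":0,"fingers":0},{"dp":[-5.3,0,-0.4],"twist":0,"fingers":0},{"dp":[-6.2,0,-0.3],"twist":0,"fingers":0},{"dp":[-7.1,0,-0.1],"twist":0,"fingers":0},{"dp":[-7.1,0,-0.1],"twist":0,"fingers":0}]' 20
python3 - <<'E'
from h import *
o=env.get_obs();print(instand(o['tool_pos']),o['force']); 
E
```

```text
time_s: 9.25
tool_pos: [0.6719, 0.095, 0.1737]
tool_rot: [180.0, 0.4, 23.2]
force: [-0.1, 0.4, -0.1]
grip_width: 0.0114
grasp_force: 20.0
time_s: 10.25
tool_pos: [0.6073, 0.0707, 0.1775]
tool_rot: [180.0, 0.1, 23.4]
force: [0.9, 0.6, 0.3]
grip_width: 0.0122
grasp_force: 20.0
[-0.02702609 -0.03932182  0.17748236] [0.89843504 0.64817674 0.26688317]
```

```bash

python3 -m jog '[{"dp":[-0.7,0,0.2],"twist":0,"fingers":0},{"dp":[-1.4,0,0.5],"twist":0,"fingers":0},{"dp":[-2.0,0,0.8],"twist":0,"fingers":0},{"dp":[-2.1,0,0.9],"twist":0,"fingers":0},{"dp":[-2.1,0,0.9],"twist":0,"fingers":0}]' 20
python3 - <<'E'
from h import *
o=env.get_obs();p=instand(o['tool_pos'])*1000;print(p,o['force'])
from scipy.optimize import brentq
C=np.array([p[0],p[2]+19.2])
f=lambda t:(C-[0,95])@[np.cos(t),np.sin(t)]-28
print('theta',np.degrees(brentq(f,0.2,1.2)))
c=cam('wrist'); cv2.imwrite('pics/w4.png',cv2.resize(c['pixels'],(800,600),interpolation=cv2.INTER_CUBIC)); np.savez('w4.npz',**{k:np.array(v) for k,v in c.items()})
for n in('side','top'):
    c=cam(n); np.savez(n+'4.npz',**{k:np.array(v) for k,v in c.items()}); u,v=map(int,proj(c,o['tool_pos'])); print(n,u,v)
    cv2.imwrite(f'pics/{n}4.png',cv2.resize(c['pixels'][max(0,v-50):v+50,max(0,u-66):u+67],(800,600),interpolation=cv2.INTER_CUBIC))
E
```

```text
time_s: 10.88
tool_pos: [0.5887, 0.0625, 0.1687]
tool_rot: [180.0, 0.0, 23.4]
force: [0.5, -0.0, 0.8]
grip_width: 0.0122
grasp_force: 20.0
[-47.33924911 -39.4737277  168.65136909] [ 0.50224477 -0.02975478  0.76798553]
theta 42.59852916915766
side 281 177
top 250 193
```

View pics/w4.png

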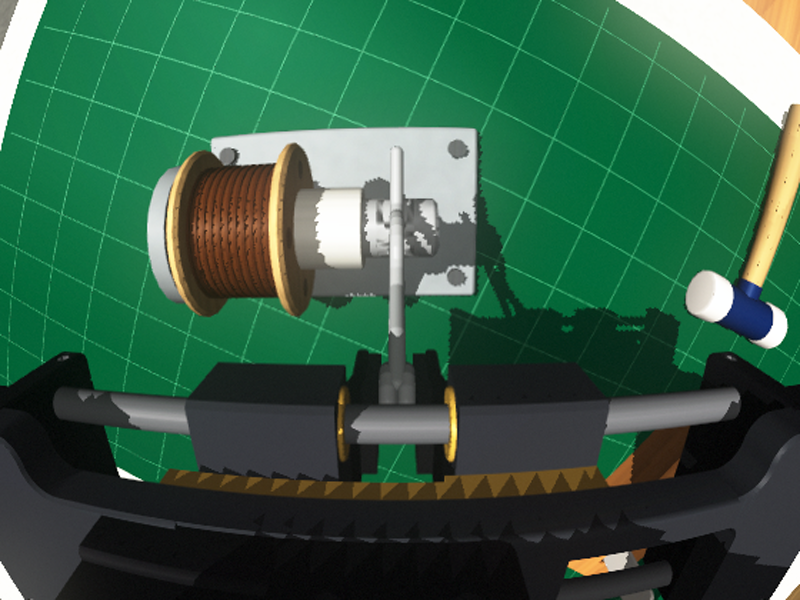

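The clip leans over the axle in the right plane, with the leg tip at (397,150), the axle at (405,225) and θ about 42.6°. Next I move to the pre-insert pose and find the hole mouth relative to the leg tip.

```bash

python3 -m jog '[{"dp":[0,0,-4],"twist":0,"fingers":0},{"dp":[-3.9,0,-4],"twist":0,"fingers":0},{"dp":[-3.9,0,-4],"twist":0,"fingers":0},{"dp":[-3.9,0,-2.0],"twist":0,"fingers":0},{"dp":[-3.9,0,-1.7],"twist":0,"fingers":0},{"dp":[-3.9,0,-1.7],"twist":0,"fingers":0}]' 30
python3 - <<'E'
from h import *
o=env.get_obs();p=instand(o['tool_pos'])*1000;print(p,o['tool_rot'],o['force'])
c=cam('wrist'); np.savez('w5.npz',**{k:np.array(v) for k,v in c.items()})
C=-c['R'].T@c['t']; q=c['R']@(stand(-.010,-.038,.106)-C); r=np.hypot(*q[:2]); e=q[:2]/r*np.arctan2(r,q[2])*c['fx']; u,v=int(c['cx']+e[0]),int(c['cy']+e[1]); print(u,v)
x0,y0=u-40,v-30; print(x0,y0)
cv2.imwrite('pics/w5.png',cv2.resize(c['pixels'][y0:y0+60,x0:x0+80],(800,600),interpolation=cv2.INTER_CUBIC))
E
```

```text
time_s: 11.78
tool_pos: [0.5532, 0.0474, 0.1852]
tool_rot: [-180.0, 0.1, 23.4]
force: [1.4, 0.2, -1.1]
grip_width: 0.0119
grasp_force: 30.0
[-85.953046   -39.23726218 185.18573   ] [-1.79961013e+02  5.37602365e-02  2.34241815e+01] [ 1.39883804  0.20113224 -1.07178708]
276 120
236 90
```

View pics/w5.png

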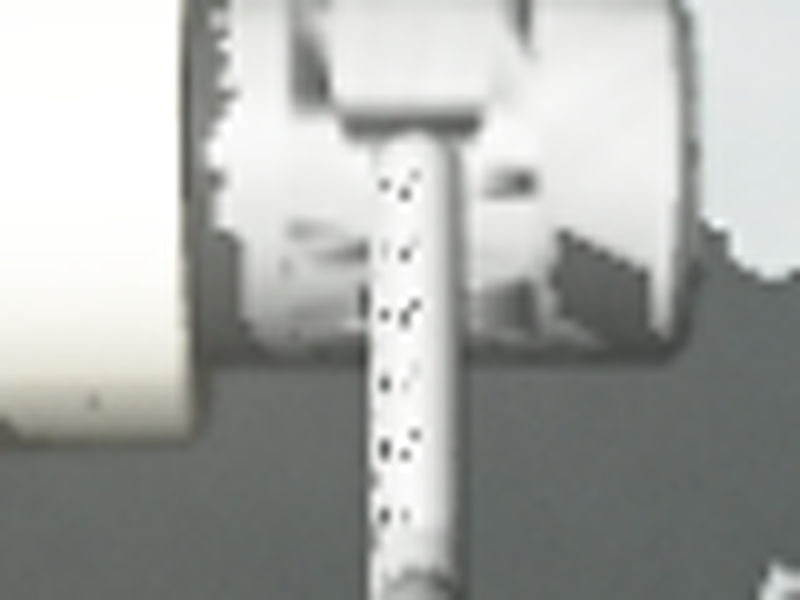

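The leg tip (about 413,140) sits over the axle between the sleeve edge (185) and the axle end (690). The hole should be at about 409, so the error is about 0.3 mm in y. I'll advance gently and feel for it.

```bash
cat > st.py <<'E'
from h import *
o=env.get_obs();p=instand(o['tool_pos'])*1000; F=o['force']; t=np.radians(42.6); c_,s_=np.cos(t),np.sin(t)
d=np.array([p[0],p[2]+19.2-95]); f=np.array([F[:2]@EX,F[2]])
print('t',o['time_s'],'lat',round(d@[c_,s_],2),'(10) dist tip from centre',round(d@[-s_,c_]-114,2),'y',round(p[1],2),'yaw',round(o['tool_rot'][2],2),'| F lat',round(f@[c_,s_],2),'F back',round(f@[-s_,c_],2),'Fy',round(F[:2]@EY,2))
E
python3 st.py
python3 -m jog '[{"dp":[0.2,-0.03,0.3],"twist":0,"fingers":0},{"dp":[0.4,-0.03,0.52],"twist":0,"fingers":0},{"dp":[0.55,-0.03,0.71],"twist":0,"fingers":0},{"dp":[0.72,-0.03,0.9],"twist":0,"fingers":0},{"dp":[0.89,-0.03,1.08],"twist":0,"fingers":0},{"dp":[0.89,-0.03,1.08],"twist":0,"fingers":0}]' 25; python3 st.py
```

```text
t 11.825 lat 11.33 (10) dist tip from centre 24.83 y -39.32 yaw 23.42 | F lat -0.83 F back -1.83 Fy 1.01
time_s: 12.58
tool_pos: [0.5614, 0.0511, 0.1746]
tool_rot: [-180.0, -0.0, 23.4]
force: [0.1, -0.8, -0.0]
grip_width: 0.0115
grasp_force: 25.0
t 12.575 lat 10.22 (10) dist tip from centre 10.8 y -39.05 yaw 23.42 | F lat -0.19 F back 0.11 Fy -0.8
```

```bash

python3 -m jog '[{"dp":[0.17,0,0.18],"twist":0,"fingers":0},{"dp":[0.34,0,0.37],"twist":0,"fingers":0},{"dp":[0.51,0,0.55],"twist":0,"fingers":0},{"dp":[0.68,0,0.74],"twist":0,"fingers":0},{"dp":[0.68,0,0.74],"twist":0,"fingers":0}]' 25; python3 st.py
```

```text
time_s: 13.2
tool_pos: [0.5677, 0.0538, 0.1671]
tool_rot: [-180.0, -0.0, 23.4]
force: [1.0, 0.9, -0.9]
grip_width: 0.0112
grasp_force: 25.0
t 13.2 lat 10.23 (10) dist tip from centre 0.68 y -39.07 yaw 23.41 | F lat 0.38 F back -1.51 Fy 0.41
```

```bash

python3 -m jog '[{"dp":[0.25,0,0.28],"twist":0,"fingers":0},{"dp":[0.5,0,0.55],"twist":0,"fingers":0},{"dp":[0.75,0,0.83],"twist":0,"fingers":0},{"dp":[1.02,0,1.1],"twist":0,"fingers":0},{"dp":[1.02,0,1.1],"twist":0,"fingers":0}]' 40; python3 st.py
```

```text
time_s: 13.82
tool_pos: [0.5774, 0.0581, 0.1563]
tool_rot: [-180.0, -0.1, 23.4]
force: [0.3, 0.8, 1.0]
grip_width: 0.0114
grasp_force: 40.0
t 13.825 lat 10.69 (10) dist tip from centre -14.5 y -39.02 yaw 23.42 | F lat 1.07 F back 0.35 Fy 0.6
```

```bash

python3 -m jog '[{"dp":[0.27,0,0.29],"twist":0,"fingers":0},{"dp":[0.54,0,0.59],"twist":0,"fingers":0},{"dp":[0.81,0,0.88],"twist":0,"fingers":0},{"dp":[0.81,0,0.88],"twist":0,"fingers":0}]' 60; python3 st.py
python3 -m jog '[{"dp":[0.27,0,0.29],"twist":0,"fingers":0},{"dp":[0.54,0,0.59],"twist":0,"fingers":0},{"dp":[0.81,0,0.88],"twist":0,"fingers":0},{"dp":[0.81,0,0.88],"twist":0,"fingers":0}]' 60; python3 st.py
```

```text
time_s: 14.32
tool_pos: [0.5848, 0.0613, 0.1475]
tool_rot: [-180.0, -0.1, 23.4]
force: [0.4, 1.7, 0.9]
grip_width: 0.0108
grasp_force: 60.0
t 14.325 lat 10.72 (10) dist tip from centre -26.42 y -38.98 yaw 23.42 | F lat 1.37 F back 0.01 Fy 1.37
time_s: 14.82
tool_pos: [0.5928, 0.0649, 0.1378]
tool_rot: [-180.0, -0.1, 23.4]
force: [5.3, 2.7, -4.6]
grip_width: 0.0113
grasp_force: 60.0
t 14.825 lat 10.59 (10) dist tip from centre -39.51 y -38.88 yaw 23.43 | F lat 1.21 F back -7.42 Fy 0.36
```

The force has turned from resisting to pulling, so the lip has passed over the axle. I'll advance the last few millimetres.

```bash

python3 -m jog '[{"dp":[0.15,0,0.16],"twist":0,"fingers":0},{"dp":[0.3,0,0.33],"twist":0,"fingers":0},{"dp":[0.3,0,0.33],"twist":0,"fingers":0}]' 60; python3 st.py
```

```text
time_s: 15.2
tool_pos: [0.595, 0.0656, 0.1351]
tool_rot: [-180.0, -0.1, 23.4]
force: [3.4, 1.5, -2.6]
grip_width: 0.0115
grasp_force: 60.0
t 15.2 lat 10.39 (10) dist tip from centre -43.03 y -39.13 yaw 23.41 | F lat 0.95 F back -4.4 Fy 0.03
```

```bash

python3 -m jog '[{"dp":[0.07,0,0.08],"twist":0,"fingers":0},{"dp":[0.12,0,0.13],"twist":0,"fingers":0},{"dp":[0.12,0,0.13],"twist":0,"fingers":0}]' 60; python3 st.py
```

```text
time_s: 15.58
tool_pos: [0.5955, 0.0658, 0.1342]
tool_rot: [180.0, 0.0, 23.4]
force: [1.3, 1.1, 0.4]
grip_width: 0.0116
grasp_force: 60.0
t 15.575 lat 10.18 (10) dist tip from centre -44.09 y -39.15 yaw 23.41 | F lat 1.43 F back -0.79 Fy 0.47
```

Balanced at −44 mm, which is the seated position. I'll release and retreat upward.

```bash

python3 -m jog '[{"dp":[0,0,0],"twist":0,"fingers":0.2},{"dp":[0,0,0],"twist":0,"fingers":0.35},{"dp":[0,0,0],"twist":0,"fingers":0.35},{"dp":[0,0,-3],"twist":0,"fingers":0.35},{"dp":[0,0,-7],"twist":0,"fingers":0.35},{"dp":[-4,0,-9],"twist":0,"fingers":0.35},{"dp":[-4,0,-9],"twist":0,"fingers":0.35}]' 20
python3 - <<'E'
from h import *
c=cam('wrist'); np.savez('w6.npz',**{k:np.array(v) for k,v in c.items()})
cv2.imwrite('pics/w6.png',cv2.resize(c['pixels'][60:300,120:440],(800,600),interpolation=cv2.INTER_CUBIC))
E
```

```text
time_s: 16.45
tool_pos: [0.5586, 0.0488, 0.2262]
tool_rot: [179.8, -0.1, 23.3]
force: [0.0, 0.2, -0.3]
grip_width: 0.0302
grasp_force: 0.0
```

View pics/w6.png

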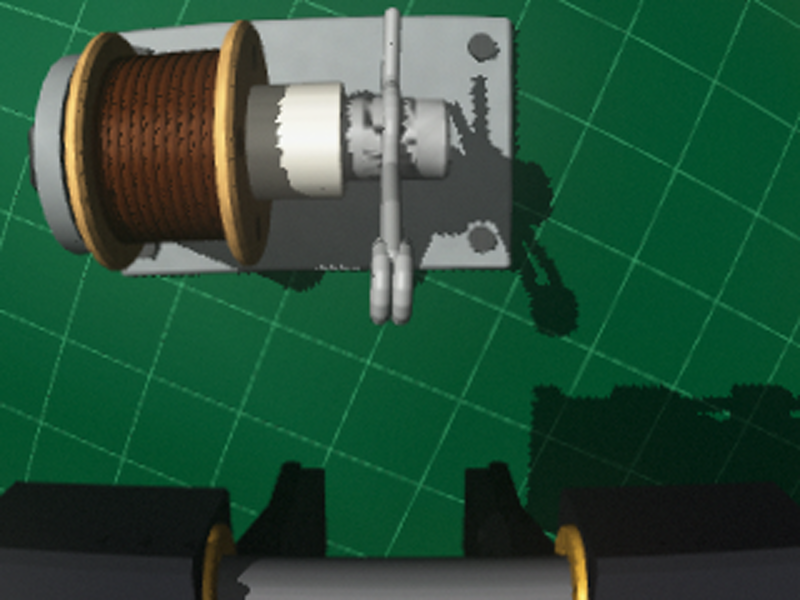

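The clip sits on the axle square to it, with the coil at (390,285) leaning toward −x and the bow over the axle at (390,130). The reel is home, and the gripper is clear of everything.

```bash
python3 -c "
from cell import env
print(env.sign_off())"
```

```text
the job is handed in; nothing more can be done
None
```

The reel is fully home and the large R-clip's leg is through the cross hole with the bow snapped over the axle; I let the clip go, never gripped or moved the other things, and handed the job in at about 16.5 s (sign-off gave no verdict).

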